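# Clamp the loaded sensor socket

## Task

Two identical sensor test sockets stand on the lab bench with their clamp levers up. Swing the lever of the socket that has the white sensor cartridge in its pocket fully down onto the cartridge, and let go. Leave the cartridge in its pocket and leave the empty socket's lever standing as it is.

Things in the scene. Friction and masses are not known exactly. Their poses are not given: they have to be found in the camera images.
- socket: The loaded test socket: grey block 110 x 60 x 50 mm (x, y, z) on a 124 x 74 mm foot plate, fixed to the bench, white cartridge in its top pocket. An identical one stands empty. Origin: centre of the underside, z up. The lever's hinge axis is parallel to y, through x = +45, z = 75 mm in this frame, between two cheeks that rise to 86 mm. The shut lever's handle is 30 mm in front (-x) of the block.
- socket_lever (a joint): Loaded socket's lever, q in rad: 0 = shut, level towards -x, at its stop; 0.95 to 1.3 at the start; limit 1.45. Steel bar 16 x 8 mm, ending in a pale grey cross handle (T), a round bar of 14 mm diameter, 40 mm long, parallel to y; its centre in the socket's frame: x = 45 - 130 cos q, y = 0, z = 75 + 130 sin q mm. Stiff hinge, stays where left; 1 to 2 N at the handle moves it.
- cartridge: White plastic sensor cartridge, 56 x 36 x 24 mm (x, y, z), loose in the loaded socket's pocket (2 to 3 mm play all round). Origin: centre of its underside, 36 mm above the bench; its top is 60 mm above the bench, 10 mm above the block's top. The shut lever's rubber pad stops 1.5 mm above it.
- spare_tip (a point): Centre of the pale grey cross handle of the empty socket's lever, which stands up at the start (hinge 75 mm above the bench, lever 130 mm long, same shape and size as the other).
There are look-alikes about, which are no part of the job. What is shaped like the socket but green or turquoise is not meant.

How it is judged (in metres and radians):
At the end, for the whole second after the job is handed in: The loaded socket's lever is down, within 0.17 rad (10 degrees) of its stop; the cartridge is still in its pocket (within 12 mm of where it was); the handle of the empty socket's lever is within 20 mm of where it was (value of joint socket_lever below 0.17 rad and distance of cartridge from where it was at the start of the episode below 0.012 m and distance of spare_tip from where it was at the start of the episode below 0.02 m); the robot touches nothing.
It also fails if it takes over 27 s, if anything falls off the work surface, if the arm or the gripper's body presses on something with over 40 N, if the wrist force passes 120 N, or if a joint passes its speed limit or range.

## Robot

A 6-joint arm with a two-finger parallel gripper is mounted at the origin on the work surface. World frame = base frame: x ahead of the robot, y to its left, z up, the work surface at z = 0. Lengths are in mm, angles in rad, forces in N, time in s.
With the tool pointing down it reaches from about 275 to 1000 mm from the base axis. Payload 8.4 kg.
Tool frame: the origin (TCP) lies at the very end of the fingers, on their centre line; the grasp point (between the pads) lies 19 mm behind it; x points along the fingers, y is the direction in which the jaws open and shut, and the axes are right-handed (so a half turn about x gives the same grasp; the last joint's range is limited). The gripper opens to 85 mm and grips with 20 to 120 N. Pads are 22 mm wide; open, the fingers measure 114 mm over their backs; the gripper's body (76 mm by 85 mm) begins 54 mm behind the grasp point. The pads swing forward as they close: fully open they stand 13 mm farther back than shut.
Start: joints at [-1.194, 0.353, 1.633, -0, 1.155, -0.002], TCP at [231.127, -580.696, 231.281] pointing down, gripper open.
Joint ranges: [-2.63, 2.63], [-0.92, 2.1], [0.06, 2.66], [-1.3, 4.44], [0, 2.69], [-3.02, 3.02]. Speed limits (rad/s): [2.22, 2.22, 2.79, 3.14, 3.14, 3.14].

## Interface

Orientations are given as [roll, pitch, yaw] about the fixed x, y, z axes, in that order (R = Rz(yaw) Ry(pitch) Rx(roll)).
In Python, from rig import r, grab_frame, camera_params, sign_off gives the robot as it stands.
- The arm moves only by the tool drive_tool, never from a script. Its argument "rows" is one flat list of numbers, 7 for each row, row after row: the shift along the tool's x, y, z in mm, then the turn, a rotation vector about the tool's x, y, z in degrees, then the opening in per cent of the stroke, from 0 (shut) to 100 (fully open). In form: [x, y, z, rx, ry, rz, fingers, x, y, z, rx, ry, rz, fingers, ...]. A call has 1 to 10 rows; each row is the pose to reach, as a shift and turn from the pose measured when the call began, along the tool's axes at that moment; what a row does not reach only later rows make up. A row lasts 1/8 s, in which the tool goes at most 62.5 mm and 10.7 degrees, less where a joint would pass 70% of its speed; a pose out of reach is approached as far as the arm can. A call with a gripper value outside its range is refused whole. The fingers move at their own pace and stop on an object; "newtons" is the grip in N (left out, the last holds). Time passes only in rows, so rows that repeat a pose let the fingers close. It gives the time, the measured TCP pose, the force and the opening at its end, in the units of the state.
- r.sense(): the state, without advancing time (a new reading comes with each control period).
- grab_frame(name): name is "scene" or "top" or "wrist"; returns the picture (420x560x3 uint8, red, green, blue); there is no depth.
- camera_params(name): a dict with "vertical_fov" (degrees; the focal length in pixels is half the picture's height over the tangent of half this angle, whatever the lens; pixels are square), "cx", "cy" (the principal point, pixels), "pose" (4x4, takes a point from camera to world coordinates); the wrist camera has in their place "tool_from_camera" (4x4, takes a point from camera to tool coordinates, whose origin is the TCP and whose axes are the tool frame's). Camera axes: x right, y down, z forward; pixel columns grow to the right and rows downward; lengths in mm; the calibration is good to about 2 mm. A picture is of the moment at which its call begins: read the wrist's pose just before it. camera_params takes no time and is no camera call.
- sign_off(): hands the job in, once; it reports no verdict.
The state is a dict: "clock": time; "qpos": joint angles; "qvel": joint speeds; "joint_efforts": joint torques, N m; "eef_pos": TCP position; "tcp_rot": TCP orientation; "contact_force": force on the tool from outside, world axes, zero at the start; "wrist_torque": the same for the moment, N m; "opening": opening from 0.0 (shut) to 1.0 (fully open).
Only numpy, scipy, OpenCV 4.12 (cv2) and the standard library are available. Lean on these libraries where they do the work, as an engineer would, in place of code of your own. Each camera call takes 0.05 s, during which the arm holds its last target.

## Working session

There is one attempt and no reset: what is moved stays moved. The work goes in short steps, Python scripts to look and compute and a tool call to move; the robot and the scene stay as the last step left them, time stands still between calls to the robot, and variables do not carry over. Pictures are saved under pics/ and viewed, and the job is handed in when it is done.

Besides the shell and the picture viewer there is one more tool, called after ">>>" as name(argument=value, ...) on one line, values as JSON. drive_tool: Moves the arm, as the interface text tells. Its arguments: {"type":"object","properties":{"rows":{"type":"array","items":{"type":"number"}},"newtons":{"type":"number"}},"required":["rows"]}

```bash
mkdir -p pics; ls; python3 - <<'E'
from rig import r, grab_frame, camera_params
import cv2
print(r.sense())
for n in ("scene","top"):
    f=grab_frame(n); cv2.imwrite(f"pics/{n}0.png",f[:,:,::-1]); print(n,camera_params(n))
print(camera_params("wrist"))
E
```

```text
pics
{'clock': 0.0, 'qpos': array([-1.19442545e+00,  3.53668922e-01,  1.63418388e+00, -1.67422017e-05,
        1.15518488e+00, -2.39458317e-03]), 'qvel': array([ 0.00037714,  0.00062074, -0.00073597, -0.00112944,  0.00041409,
       -0.00047969]), 'joint_efforts': array([-6.70223690e-04, -6.05234528e+01, -3.42072880e+01, -2.69420752e-05,
        9.18581849e-03,  5.87836809e-06]), 'eef_pos': array([ 230.92232975, -580.23497263,  230.52742339]), 'tcp_rot': array([-1.56259832,  1.56935122,  1.95776656]), 'contact_force': array([-0.7389639 ,  0.37989976,  0.3956959 ]), 'wrist_torque': array([ 0.00628948, -0.01337929,  0.03389666]), 'opening': 1.001511564373984}
scene {'vertical_fov': 42.113318124310794, 'cx': 276.5225515850143, 'cy': 208.28972327167008, 'pose': array([[-8.50042266e-01,  4.21092589e-01, -3.16400343e-01,
         9.09260977e+02],
       [ 5.26674865e-01,  6.72164926e-01, -5.20392063e-01,
         8.10090730e+02],
       [-6.46002788e-03, -6.08995357e-01, -7.93147479e-01,
         1.06365739e+03],
       [ 0.00000000e+00,  0.00000000e+00,  0.00000000e+00,
         1.0000000
[... 200 characters left out ...]
 [-9.99815431e-01,  1.43410481e-02,  1.27843053e-02,
         1.54927177e+02],
       [-1.51388777e-02, -1.78392469e-01, -9.83842945e-01,
         1.02220425e+03],
       [ 0.00000000e+00,  0.00000000e+00,  0.00000000e+00,
         1.00000000e+00]])}
{'vertical_fov': 65.52949442168442, 'cx': 279.27940136025575, 'cy': 205.02229498441355, 'tool_from_camera': array([[-7.71833492e-04, -2.59824607e-01,  9.65655517e-01,
        -1.43082245e+02],
       [ 9.99999023e-01,  9.25071392e-04,  1.04818854e-03,
        -1.53287587e-01],
       [-1.16564547e-03,  9.65655382e-01,  2.59823640e-01,
        -6.53032173e+01],
       [ 0.00000000e+00,  0.00000000e+00,  0.00000000e+00,
         1.00000000e+00]])}
```

View pics/scene0.png

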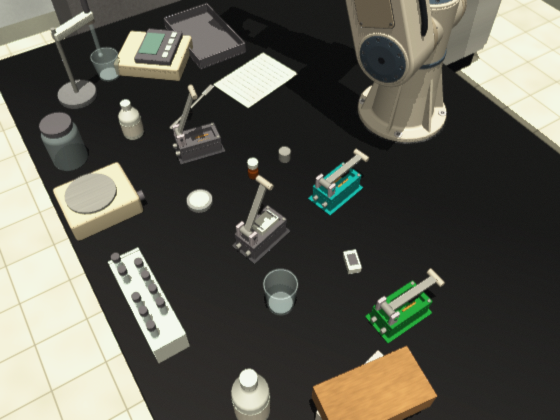

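View pics/top0.png

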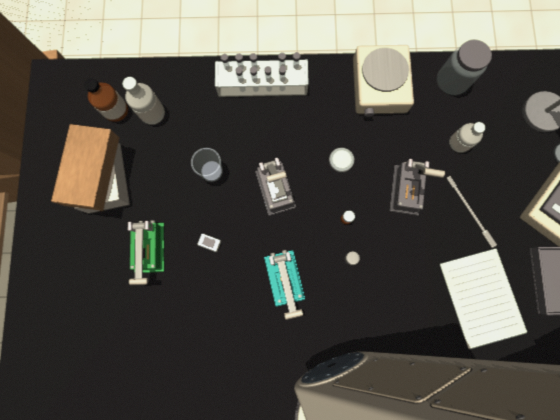

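Two grey candidates, in top-image pixels: A at (275,188), with something white in it, and B at (410,187), which looks empty. The green (147,250) and turquoise (284,280) ones are look-alikes. I'll check A and B in enlarged crops.

```bash
python3 - <<'E'
import cv2,numpy as np
t=cv2.imread("pics/top0.png");s=cv2.imread("pics/scene0.png")
a=cv2.resize(t[145:225,245:305],None,fx=5,fy=5,interpolation=2)
b=cv2.resize(t[145:225,385:450],None,fx=5,fy=5,interpolation=2)
cv2.imwrite("pics/c1.png",np.hstack([a,b]))
a=cv2.resize(s[170:270,220:300],None,fx=5,fy=5,interpolation=2)
b=cv2.resize(s[80:180,160:240],None,fx=5,fy=5,interpolation=2)
cv2.imwrite("pics/c2.png",np.hstack([a,b]))
E
```

```text
(no output)
```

View pics/c1.png

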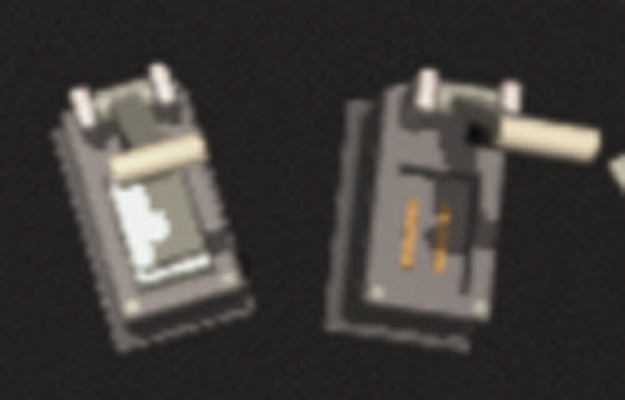

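View pics/c2.png

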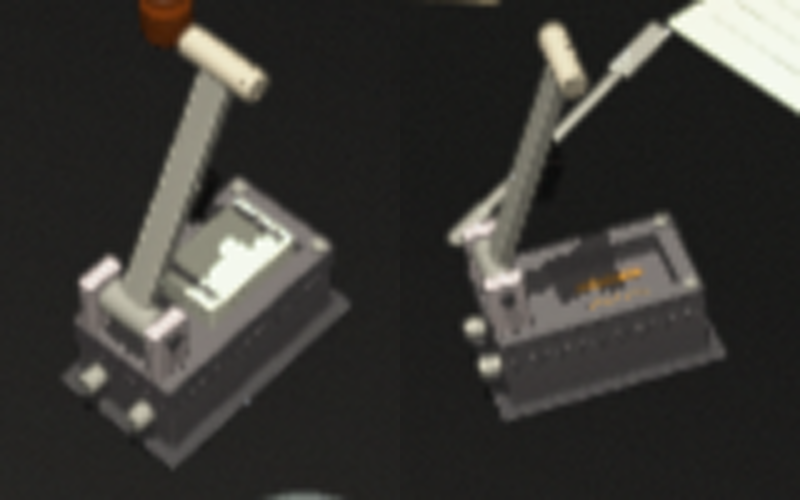

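Crop A shows the white cartridge in the pocket; B shows only empty copper contacts. So A is the loaded socket. Next I triangulate its handle, cheeks and front screws.

```bash
cat > h.py <<'E'
import numpy as np
from rig import r, grab_frame, camera_params
def ray(n,u,v,P=None):
    c=camera_params(n); f=210/np.tan(np.radians(c["vertical_fov"]/2))
    P=c["pose"] if P is None else P
    d=P[:3,:3]@np.array([(u-c["cx"])/f,(v-c["cy"])/f,1]); return P[:3,3],d/np.linalg.norm(d)
def tri(*rs):
    A=sum(np.eye(3)-np.outer(d,d) for o,d in rs); b=sum((np.eye(3)-np.outer(d,d))@o for o,d in rs)
    p=np.linalg.solve(A,b); return p,[np.linalg.norm(np.cross(p-o,d)) for o,d in rs]
def onz(R,z): o,d=R; return o+d*(z-o[2])/d[2]
E
python3 - <<'E'
from h import *
import cv2
np.set_printoptions(precision=1,suppress=True)
def handle(n,x0,x1,y0,y1):
    im=cv2.imread(f"pics/{n}0.png")[y0:y1,x0:x1].astype(int)
    B,G,R=im[...,0],im[...,1],im[...,2]
    m=((R-B>22)&(R>150)).astype(np.uint8)
    k,l,st,c=cv2.connectedComponentsWithStats(m)
    i=1+np.argmax(st[1:,4]); print(n,st[i],c[i]+[x0,y0]); 
    mr=cv2.minAreaRect(np.argwhere(l==i)[:,::-1].astype(np.float32)); print(mr)
    return mr[0][0]+x0,mr[0][1]+y0
a=handle("top",255,300,160,195); b=handle("scene",250,278,173,195)
print("handle",tri(ray("top",*a),ray("scene",*b)))
for nm,t,s in (("scr+y",(271.6,206.4),(283.6,219)),("scr-y",(290.6,200.6),(267.6,207.4)),("chk+y",(261.4,166),(253.4,236)),("chk-y",(277,161.4),(239.6,226))):
    print(nm,tri(ray("top",*t),ray("scene",*s)))
print("spare",tri(ray("top",385+550/5,145+138/5),ray("scene",160+(562-400)/5,80+58/5)))
E
```

```text
top [ 11  11  20  10 111] [276.1 175.9]
((20.900001525878906, 16.200000762939453), (6.008327484130859, 19.289892196655273), 71.56505584716797)
scene [ 6  2 17 14 96] [263.6 181.6]
((13.579999923706055, 8.5600004196167), (17.600000381469727, 5.400000095367432), 36.869895935058594)
handle (array([546. , 162.7, 189.8]), [np.float64(0.6131265971188367), np.float64(0.613126597118817)])
scr+y (array([506.1, 176.6,  45.2]), [np.float64(0.78605523855417), np.float64(0.7860552385541715)])
scr-y (array([520.1, 129. ,  46.5]), [np.float64(0.35647502262016867), np.float64(0.3564750226200756)])
chk+y (array([600.3, 200.2,  77.6]), [np.float64(1.4594031995226242), np.float64(1.4594031995227763)])
chk-y (array([612. , 161.4,  77.6]), [np.float64(0.5023160697090624), np.float64(0.5023160697090759)])
spare (array([ 533.7, -298.3,  125.8]), [np.float64(42.425430220880074), np.float64(42.42543022088005)])
```

```bash
cat >> h.py <<'E'
from scipy.spatial.transform import Rotation as Ro
def goal(p,yaw_y):  # tool down, tool y at azimuth yaw_y(world); prints shift/turn in tool frame
    s=r.sense(); R=Ro.from_euler("xyz",s["tcp_rot"]); best=None
    for a in (yaw_y,yaw_y+np.pi):
        x=np.array([0,0,-1.]); y=np.array([np.cos(a),np.sin(a),0]); T=Ro.from_matrix(np.c_[x,y,np.cross(x,y)])
        v=(R.inv()*T).as_rotvec(degrees=True)
        if best is None or np.linalg.norm(v)<np.linalg.norm(best): best=v
    return R.inv().apply(np.array(p)-s["eef_pos"]),best
E
python3 - <<'E'
from h import *
np.set_printoptions(precision=1,suppress=True)
print("spare",tri(ray("top",435,172.6),ray("scene",192.4,91.6)))
s=r.sense(); print(Ro.from_euler("xyz",s["tcp_rot"]).as_matrix(), s["qpos"])
print(goal((549,163.5,270),np.pi/2+0.29))
E
```

```text
spare (array([ 546.8, -174.6,  190.7]), [np.float64(1.4249325586973296), np.float64(1.424932558697382)])
[[-0.   0.4 -0.9]
 [ 0.  -0.9 -0.4]
 [-1.  -0.   0. ]] [-1.2  0.4  1.6 -0.   1.2 -0. ]
(array([ -38.6, -573.5, -570.5]), array([5.1, 0. , 0.1]))
```

>>> drive_tool(rows=[-50,0,0,0,0,0,0,-60,-40,-40,0,0,0,0,-60,-80,-80,0,0,0,0,-60,-120,-120,0,0,0,0,-60,-160,-160,1,0,0,0,-60,-200,-200,2,0,0,0,-60,-240,-240,3,0,0,0,-60,-280,-280,4,0,0,0,-60,-320,-320,5,0,0,0,-60,-360,-360,5,0,0,0], newtons=30)

```text
clock: 1.35
eef_pos: [432.6, -111.0, 291.1]
tcp_rot: [-1.598, 1.57, 1.835]
contact_force: [1.1, 0.2, -0.5]
opening: -0.004
```

```bash
python3 - <<'E'
from h import *
np.set_printoptions(precision=2,suppress=True)
s=r.sense(); print(s["clock"],s["eef_pos"],s["qpos"],s["opening"])
print(goal((549,163.5,270),np.pi/2+0.29))
E
```

```text
1.35 [ 432.63 -110.98  291.08] [-0.26  0.01  1.92  0.    1.21  1.02] -0.004035634821015326
(array([  21.34, -229.5 , -190.27]), array([ 0.07, -0.  ,  0.06]))
```

>>> drive_tool(rows=[0,-46,-38,0,0,0,0,0,-92,-76,0,0,0,0,0,-138,-114,0,0,0,0,0,-184,-152,0,0,0,0,10,-230,-190,0,0,0,0,20,-230,-190,0,0,0,0,20,-230,-190,0,0,0,0])

```text
clock: 2.22
eef_pos: [547.6, 163.6, 269.9]
tcp_rot: [-0.248, 1.568, -3.097]
contact_force: [-0.2, -0.7, 0.9]
opening: 0.002
```

```bash
python3 - <<'E'
from h import *
import cv2
np.set_printoptions(precision=2,suppress=True)
s=r.sense(); print(s["clock"],s["eef_pos"],s["qpos"],s["contact_force"])
w=grab_frame("wrist")[:,:,::-1].copy()
c=camera_params("wrist"); P=np.eye(4); P[:3,:3]=Ro.from_euler("xyz",s["tcp_rot"]).as_matrix(); P[:3,3]=s["eef_pos"]; P=P@c["tool_from_camera"]
f=210/np.tan(np.radians(c["vertical_fov"]/2))
for p in ((546,162.7,189.8),(606,181,75)):
    q=np.linalg.inv(P)@np.r_[p,1]; print(q[0]/q[2]*f+c["cx"],q[1]/q[2]*f+c["cy"])
cv2.imwrite("pics/w1.png",w)
np.save("P1.npy",P)
E
```

```text
2.225 [547.56 163.64 269.93] [0.29 0.24 1.71 0.   1.2  1.57] [-0.15 -0.67  0.95]
279.8289247533467 214.17687703286117
279.4935205497628 121.1043031448955
```

View pics/w1.png

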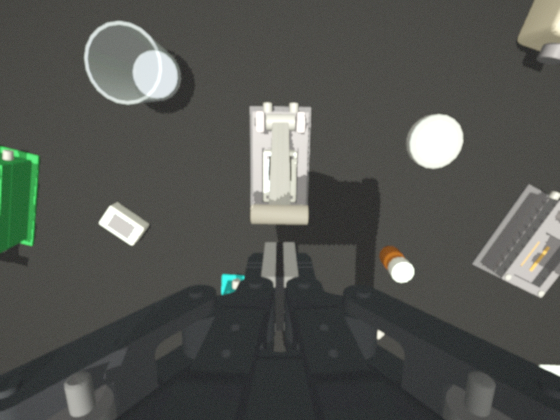

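The wrist view shows the handle centre at (280,213), where I predicted (280,214), and the hinge at (281,120), where I predicted (279.5,121). The measurement is consistent and the tool is aligned. Next I descend to contact and follow the first part of the arc.

>>> drive_tool(rows=[30,0,-2,0,0,0,0,60,0,-2,0,0,0,0,70,0,-2,0,0,0,0,76,0,4,0,0,0,0,80,0,9,0,0,0,0,86,0,16,0,0,0,0,93,0,24,0,0,0,0,99,0,31,0,0,0,0,99,0,31,0,0,0,0])

```text
clock: 3.4
eef_pos: [517.5, 153.9, 172.8]
tcp_rot: [-0.587, 1.569, 2.845]
contact_force: [-0.0, 0.3, -0.1]
opening: -0.0
```

```bash
python3 - <<'E'
from h import *
import cv2
s=r.sense(); print(s["clock"],s["eef_pos"],s["contact_force"])
w=grab_frame("wrist")[:,:,::-1]; v=grab_frame("scene")[:,:,::-1]
cv2.imwrite("pics/w2.png",np.hstack([w[100:400,100:460],cv2.resize(v[160:280,210:330],(300,300))]))
E
```

```text
3.4 [517.50699131 153.8943635  172.81054623] [-0.02226157  0.33492761 -0.12413213]
```

View pics/w2.png

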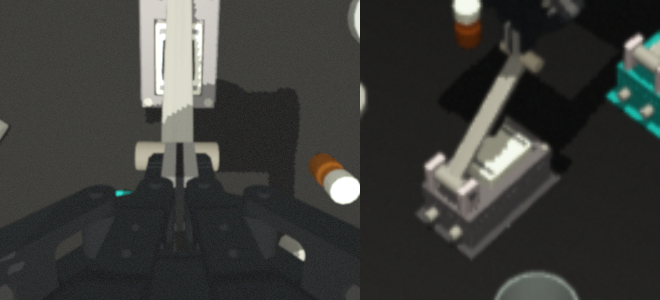

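The lever is following: the handle sits under the fingertips at about (277,257) in the full wrist image. I continue along the arc to the stop.

>>> drive_tool(rows=[9,0,6,0,0,0,0,17,0,12,0,0,0,0,26,0,17,0,0,0,0,34,0,22,0,0,0,0,43,0,26,0,0,0,0,52,0,29,0,0,0,0,62,0,32,0,0,0,0,71,0,33,0,0,0,0,80,0,34,0,0,0,0,87,0,34,0,0,0,0])

```text
clock: 4.75
eef_pos: [486.1, 144.6, 85.2]
tcp_rot: [-1.725, 1.57, 1.707]
contact_force: [-0.5, -0.5, 1.0]
opening: -0.001
```

```bash
python3 - <<'E'
from h import *
import cv2
s=r.sense(); print(s["clock"],s["eef_pos"],s["contact_force"])
w=grab_frame("wrist")[:,:,::-1]; v=grab_frame("scene")[:,:,::-1]
cv2.imwrite("pics/w3.png",np.hstack([w[100:400,100:460],cv2.resize(v[160:280,210:330],(300,300))]))
E
```

```text
4.75 [486.06609843 144.64936918  85.16372533] [-0.52409853 -0.46660388  1.00463155]
```

View pics/w3.png

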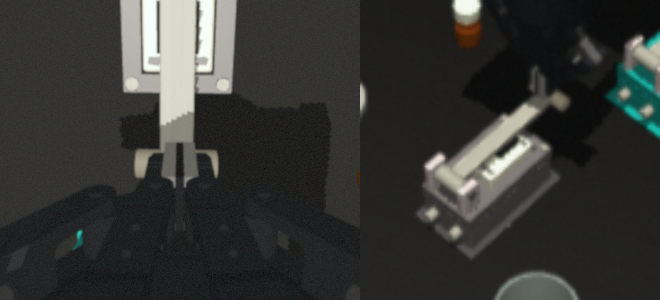

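Nearly shut. I press a few millimetres more in small steps to find the stop, then retract straight up.

>>> drive_tool(rows=[1.5,0,0,0,0,0,0,3,0,0,0,0,0,0,3,0,0,0,0,0,0])

```text
clock: 5.22
eef_pos: [486.1, 144.6, 82.1]
tcp_rot: [-1.497, 1.57, 1.935]
contact_force: [0.5, 0.6, 0.0]
opening: 0.004
```

>>> drive_tool(rows=[1,0,0,0,0,0,0,2,0,0,0,0,0,0,2,0,0,0,0,0,0])

```text
clock: 5.6
eef_pos: [486.2, 144.7, 81.2]
tcp_rot: [-1.769, 1.57, 1.663]
contact_force: [-4.5, -1.3, 15.4]
opening: -0.001
```

The force rose to 15 N at a tip height of 81 mm, so the handle's top is about 82 mm up, as expected at the stop. I retract up and away now.

>>> drive_tool(rows=[-30,0,0,0,0,0,0,-80,0,0,0,0,0,0,-130,0,0,0,0,0,0,-180,0,0,0,0,0,0,-200,0,50,0,0,0,0,-200,0,90,0,0,0,0,-200,0,90,0,0,0,0])

```text
clock: 6.48
eef_pos: [397.9, 118.1, 281.5]
tcp_rot: [-2.128, 1.57, 1.304]
contact_force: [1.0, 1.1, -0.2]
opening: -0.004
```

```bash
python3 - <<'E'
from h import *
import cv2
s=r.sense(); print(s["clock"],s["eef_pos"],s["contact_force"])
v=grab_frame("scene")[:,:,::-1]; t=grab_frame("top")[:,:,::-1]
cv2.imwrite("pics/s4.png",v);cv2.imwrite("pics/t4.png",t)
w=grab_frame("wrist")[:,:,::-1];cv2.imwrite("pics/w4.png",w)
cv2.imwrite("pics/c4.png",np.hstack([cv2.resize(v[160:280,210:330],(400,400),interpolation=2),cv2.resize(v[70:190,140:260],(400,400),interpolation=2)]))
o=cv2.imread("pics/scene0.png"); d=cv2.absdiff(o,v)[75:165,165:225].max(2); print("spare diff scene",(d>40).sum())
E
```

```text
6.475 [397.89518311 118.11170542 281.48495453] [ 0.97073516  1.08379325 -0.22690385]
spare diff scene 0
```

View pics/c4.png

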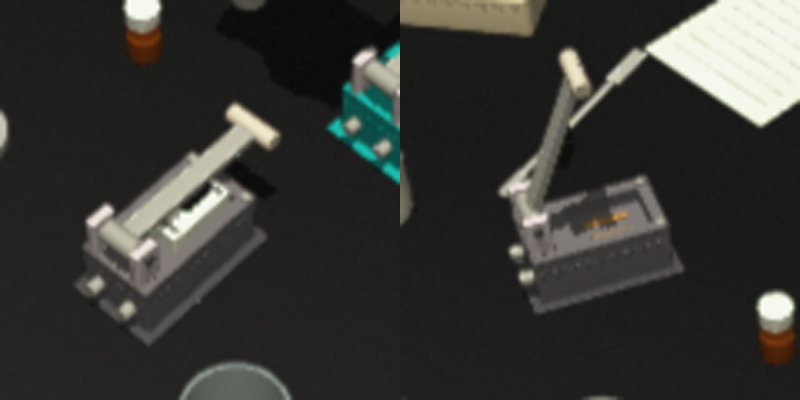

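View pics/w4.png

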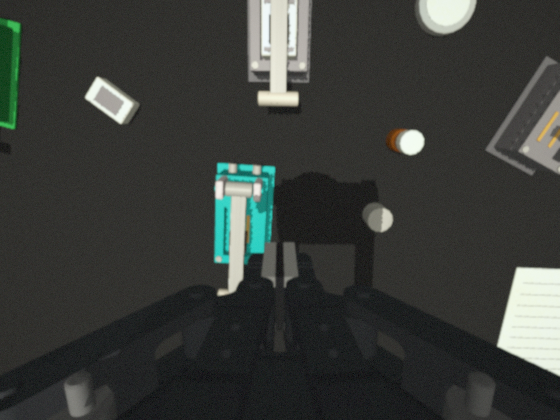

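```bash
python3 - <<'E'
from h import *
s=r.sense(); c=camera_params("wrist"); P=np.eye(4); P[:3,:3]=Ro.from_euler("xyz",s["tcp_rot"]).as_matrix(); P[:3,3]=s["eef_pos"]; P=P@c["tool_from_camera"]
p,e=tri(ray("scene",285.6,197.5),ray("wrist",278,99,P)); print(p,e,"q",np.arcsin((p[2]-75)/130))
from rig import sign_off
if p[2]<88: print(sign_off())
E
```

```text
[480.12426655 144.50461948  73.51662844] [np.float64(0.4607305853541043), np.float64(0.4607305853541241)] q -0.01141079812340211
the job is handed in; nothing more can be done
None
```

The loaded socket's lever is shut on the cartridge and released, and I handed the job in at about 6.5 s of the 27 s allowed. I pushed the handle along its arc from above with the closed fingertips, then lifted the arm clear.

Last checks:
- **Lever:** force rose to 15 N at a tip height of 81 mm, which fits the stop. After I let go, two camera views put the handle 73.5 mm above the bench. That is an angle of about -0.01 rad, or shut within measuring error.
- **Cartridge:** it is still visible in its pocket under the lever; I checked this by eye and did not measure its shift.
- **Empty socket:** its part of the scene image is unchanged from the start (no pixels differ), so its lever was not disturbed.
- **Robot:** it is clear of everything, with the measured force at noise level (about 1 N).

No check failed. The first height estimates from the block's screws and cheeks read about 4 to 8 mm below the given sizes. The handle and hinge positions I steered by agreed with the wrist camera to about 2 pixels.

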